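Set the laminator to thick card and start it

ROBOT

A 7-joint arm with a two-finger parallel gripper is mounted at the origin on the work surface. World frame = base frame: x ahead of the robot, y to its left, z up, the work surface at z = 0. Lengths are in mm, angles in rad, forces in N, time in s.
With the tool pointing down it reaches from about 400 to 875 mm from the base axis. Payload 19.3 kg.
Tool frame: the origin (TCP) lies at the very end of the fingers, on their centre line; the grasp point (between the pads) lies 19 mm behind it (grip_point_offset is the z of the grasp point in the tool frame, in mm); z points along the fingers, x is the direction in which the jaws open and shut, and the axes are right-handed (so a half turn about z gives the same grasp; the last joint's range is limited). The gripper opens to 85 mm and grips with 20 to 120 N. Pads are 22 mm wide; open, the fingers measure 114 mm over their backs; the gripper's body (76 mm by 85 mm) begins 54 mm behind the grasp point. The pads swing forward as they close: fully open they stand 13 mm farther back than shut.
Start: joints at [1.233, 0.521, -0.036, 1.599, 0.021, 1.021, -0.113], TCP at [165.353, -602.721, 231.291] pointing down, gripper open.
Joint ranges: [-2.91, 2.91], [-0.3, 2.13], [-1.5, 1.42], [0.17, 2.43], [-1.26, 4.41], [0.16, 1.93], [-2.52, 2.52]. Speed limits (rad/s): [1.89, 1.89, 2.39, 2.39, 3.01, 3.01, 3.01].

INTERFACE

Orientations are given as a 3x3 rotation matrix whose columns are the frame's x, y, z axes.
In Python, from workcell import movep, movel, goto_joints, open_gripper, clamp, wait, inverse_kinematics, read_state, camera, PlanningError, finish_job, grip_point_offset gives the robot as it stands. Calls block until the motion is done:
- movep(position, orientation): joint-space move of the TCP to a pose.
- movel(position, frame=None, max_speed=150, guard=None): straight line of the TCP; frame=None keeps the orientation; max_speed is the mean speed in mm/s. With guard (N) it stops when the force on the tool has changed by that much, and returns True; else False.
- goto_joints(angles): joint-space move.
- open_gripper() and clamp(): open the fingers fully, or close them until they stop; the grip force is fixed at half the most.
- wait(seconds).
- inverse_kinematics(position, orientation): joint angles nearest the present ones, or None.
- read_state(): the state.
- camera(name): name is "scene" or "side" or "wrist"; returns a dict with "image" (400x640x3 uint8, blue, green, red), "range_z" (400x640 float32, mm along the optical axis (not along the pixel's ray), 0 where there is no reading), "fx", "fy", "cx", "cy" (pixels), "cam_to_world" (4x4, takes a point from camera to world coordinates). Camera axes: x right, y up, looking along -z (the intrinsics and any distortion apply to the point x, -y, -z); pixel columns grow to the right and rows downward; lengths in mm; the calibration is good to about 2 mm. A picture is of the moment at which its call begins.
A pose or a line that the arm cannot do raises PlanningError and nothing moves.
- finish_job(): hands the job in, once; it reports no verdict.
The state is a dict: "time": time; "qpos": joint angles; "qvel": joint speeds; "joint_efforts": joint torques, N m; "eef_pos": TCP position; "tool_rot": TCP orientation; "ft_force": force on the tool from outside, world axes, zero at the start; "torque": the same for the moment, N m; "finger_gap": finger opening in mm.
Only numpy, scipy, OpenCV 4.12 (cv2) and the standard library are available. Lean on these libraries where they do the work, as an engineer would, in place of code of your own. Each camera call takes 0.05 s, during which the arm holds its last target.

TASK

Get the laminator ready for thick card: with the fingers, push its black lever along the slot from the off end, past the first click, all the way to the far stop, and then press the oblong start key fully down and let it go. Only push and press: do not pinch the lever, do not press the small round reverse key, and leave the other things where they stand.

Things in the scene. Friction and masses are not known exactly. Their poses are not given: they have to be found in the camera images.
- laminator: White desktop laminator with grey end caps, fixed, 150 mm deep (x) x 380 mm wide (y), flat top 85 mm above the table. Origin under its centre on the table; its x axis points from its front (slot side, nearer the robot) to its back, y to its left, z up. Lever on the right half of its top (y -135 to -85 mm), keys on the left half (y +80 and +140 mm), all in one row at x = -30 mm. The row and the 35 mm of top beyond the lever's off end are clear.
- lever_cap: Cap of the lever: an upright black block standing out of the slot, 30 mm (laminator x) x 14 mm (laminator y, the way it slides) x 24 mm high. Origin in the middle of its underside, 2 mm above the laminator's top; axes parallel to the laminator's.
- lever (a joint): Lever position in m along the laminator's +y (towards the keys): 0 = off end (start, to within 3 mm), 0.025 = first click (thin), 0.050 = far stop (thick). It rests in each of the three; from 0 and again from 0.025 it takes a push rising to about 8 N, kept up over about 13 mm, to leave, then snaps on to the next one. Left half-way it springs into one of them.
- start_key (a joint): Start key, m pressed down: 0 = up, 0.004 = fully down; sprung, needs about 4 N, comes up by itself.
- start_top (a point): Centre of the top face of the start key, an oblong white key 22 mm (laminator x) x 44 mm (laminator y), top 8 mm above the laminator's top when up.
- reverse_key (a joint): Reverse key (not to be pressed), m pressed down: 0 = up, 0.004 = fully down; sprung alike.
- reverse_top (a point): Centre of the top of the reverse key: a white round key 16 mm across, 60 mm further out (laminator +y) than the start key, equally high.
- tape_roll: Bystander: roll of clear tape lying flat on the laminator's top behind the row of controls, 54 mm across, 18 mm high. Origin under its centre.
- favour_box: Bystander: white folded card box with a gabled top, 62 x 62 mm, 120 mm high, standing on the table in front of the laminator. Origin under its centre.
- punch: Bystander: blue craft punch, 75 x 56 mm, 60 mm high, standing on the table in front of the laminator. Origin under its centre.
- glue: Bystander: glue bottle, 40 mm across, 100 mm high, standing on the table to the right of the laminator (its -y side). Origin under its centre.

How it is judged (in metres and radians):
On the way, in this order (a step that is already met when the one before it is completed fails the run):
1. the lever is pushed past the first click to the far stop (value of joint lever above 0.0465 m), for 0.2 s.
2. the start key is pressed fully down (value of joint start_key above 0.003 m), for 0.05 s.
At the end, for the whole second after the job is handed in: The lever rests at its far stop (within 3.5 mm), the start key has been pressed (3 mm or more) and is up again, the reverse key is up, and the tape roll, card box, punch and glue bottle are within 20 mm of where they stood (value of joint lever above 0.0465 m and value of joint each of start_key, reverse_key below 0.001 m and velocity of joint lever below 0.005 m/s and distance of each of tape_roll, favour_box, punch, glue from where it was at the start of the episode below 0.02 m); the robot touches nothing.
It fails at once if the start key is pressed while the lever is not at its far stop (value of joint start_key above 0.002 m and value of joint lever below 0.0465 m).
It fails at once if the reverse key is pressed (value of joint reverse_key above 0.002 m).
It fails at once if the lever is pinched between the fingers instead of pushed (contact force between the fingers and lever_cap above 0.3 N and y of the grasp point in the frame of lever_cap between -0.007 and 0.007 m and x of the grasp point in the frame of lever_cap between -0.02 and 0.02 m and z of the grasp point in the frame of lever_cap below 0.038 m).
It fails at once if a bystander (tape roll, card box, punch, glue bottle) is moved, lifted or knocked over (distance of any of tape_roll, favour_box, punch, glue from where it was at the start of the episode above 0.02 m or angle between any of tape_roll, favour_box, punch, glue's own z axis and vertical above 0.35 rad).
It also fails if it takes over 38 s, if anything falls off the work surface, if the arm or the gripper's body presses on something with over 40 N, if the wrist force passes 120 N, or if a joint passes its speed limit or range.

## Working session

There is one attempt and no reset: what is moved stays moved. The work goes in short steps, each a Python script; the robot and the scene stay as the last script left them, time stands still between calls to the robot, and variables do not carry over. Pictures are saved under pics/ and viewed, and the job is handed in when it is done.

```bash
mkdir -p pics; ls
python3 - <<'E'
from workcell import *
import cv2,numpy as np,pickle
s=read_state();print(s['time'],s['eef_pos'],s['tool_rot'],s['finger_gap'],grip_point_offset)
for n in ("scene","side","wrist"):
    c=camera(n);cv2.imwrite(f"pics/{n}0.png",c['image']);pickle.dump(c,open(f"{n}0.pkl","wb"))
    print(n,c['fx'],c['fy'],c['cx'],c['cy'],np.round(c['cam_to_world'],3).tolist(),[k for k in c])
E
```

```text
pics
0.0 [ 165.23358087 -602.4086757   230.72491632] [[ 2.64578760e-01 -9.64363999e-01 -3.96677581e-04]
 [-9.64363378e-01 -2.64579042e-01  1.09797711e-03]
 [-1.16380217e-03  9.20399105e-05 -9.99999319e-01]] 85.47132116779328 -18.700000000000003
scene 386.13569286059703 386.13569286059703 325.36125451449124 197.7718067283555 [[0.753, -0.399, 0.523, 976.272], [0.658, 0.466, -0.592, -510.542], [-0.007, 0.789, 0.614, 586.339], [0.0, 0.0, 0.0, 1.0]] ['image', 'range_z', 'fx', 'fy', 'cx', 'cy', 'cam_to_world']
side 373.7233894972337 373.7233894972337 324.17681232334576 197.54577300243676 [[0.997, 0.035, -0.07, 510.95], [-0.077, 0.597, -0.798, -595.451], [0.014, 0.801, 0.598, 525.443], [0.0, 0.0, 0.0, 1.0]] ['image', 'range_z', 'fx', 'fy', 'cx', 'cy', 'cam_to_world']
wrist 281.45342868512336 281.45342868512336 315.07965765448097 199.14945149759353 [[0.264, 0.917, 0.298, 240.213], [-0.964, 0.252, 0.081, -581.452], [-0.001, -0.308, 0.951, 372.677], [0.0, 0.0, 0.0, 1.0]] ['image', 'range_z', 'fx', 'fy', 'cx', 'cy', 'cam_to_world']
```

View pics/scene0.png

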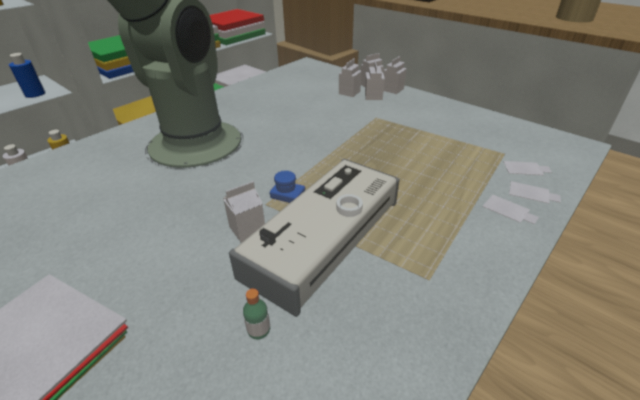

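View pics/side0.png

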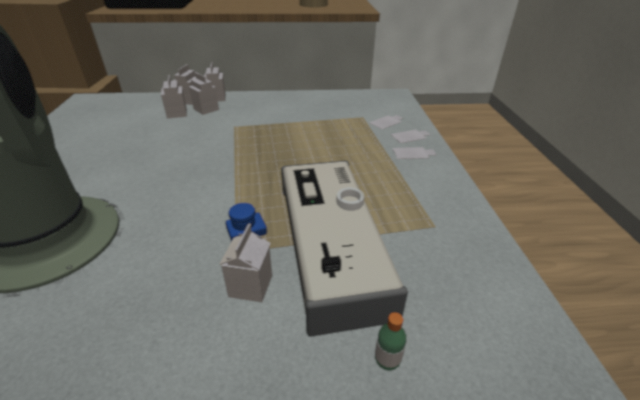

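The scene view shows the lever cap at about (267,237), the start key at (334,185), the reverse key at (348,171) and the tape at (349,206). In the side view the lever is at (330,264) and the start key at (310,189). The box, punch and glue stand close to the laminator. I'll enlarge both views.

Run:
```python
import cv2,pickle,numpy as np
a=pickle.load(open('scene0.pkl','rb'))['image'];b=pickle.load(open('side0.pkl','rb'))['image']
def up(im,x,y,w,h,f):return cv2.resize(im[y:y+h,x:x+w],None,fx=f,fy=f,interpolation=cv2.INTER_CUBIC)
cv2.imwrite('pics/sc_z.png',up(a,220,150,190,170,3.5)); cv2.imwrite('pics/sd_z.png',up(b,270,155,150,180,3.3))
```

```text
(no output)
```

View pics/sc_z.png

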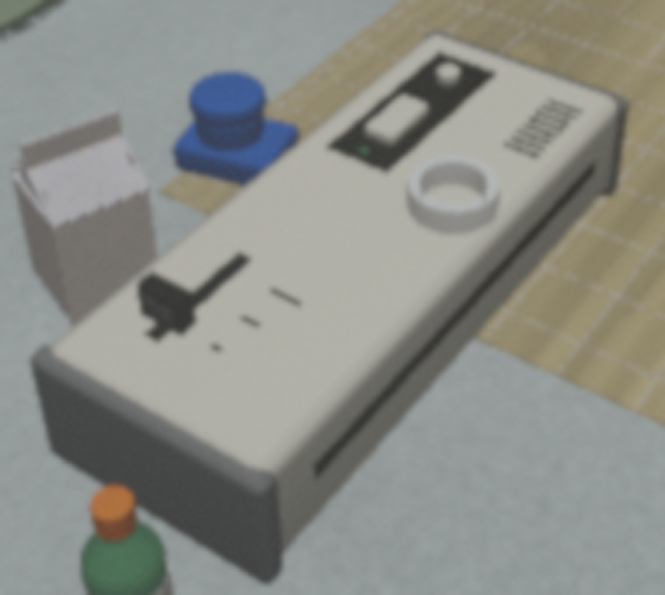

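View pics/sd_z.png

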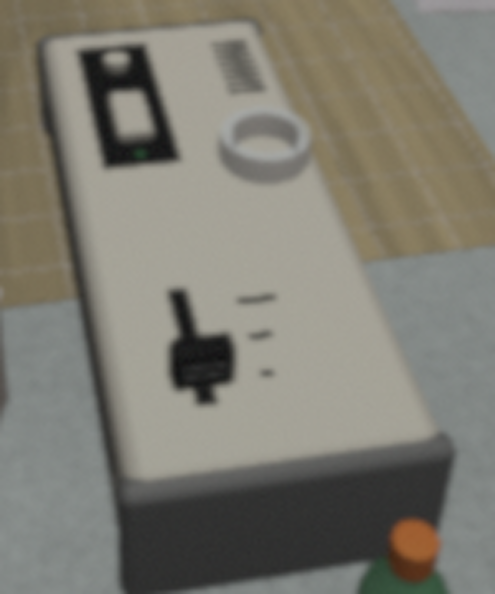

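The enlargements show the lever cap at its off end and the key panel with both keys. I'll fit the laminator top from depth, then find the keys and lever by colour and casting rays onto planes.

```bash
cat > h.py <<'E'
import numpy as np,cv2,pickle
def pts(c):
    z=c['range_z'];v,u=np.indices(z.shape);M=c['cam_to_world']
    P=np.stack([(u-c['cx'])/c['fx']*z,-(v-c['cy'])/c['fy']*z,-z],-1)
    return P@M[:3,:3].T+M[:3,3]
def ray(c,u,v,h):
    M=c['cam_to_world'];d=M[:3,:3]@np.array([(u-c['cx'])/c['fx'],-(v-c['cy'])/c['fy'],-1]);o=M[:3,3]
    return o+d*(h-o[2])/d[2]
E
python3 - <<'E'
from h import *
for n in('scene','side'):
    c=pickle.load(open(n+'0.pkl','rb'));P=pts(c);im=c['image'];hsv=cv2.cvtColor(im,cv2.COLOR_BGR2HSV).astype(int)
    ok=c['range_z']>0
    inb=ok&(P[...,0]>300)&(P[...,0]<900)&(P[...,1]>-450)&(P[...,1]<300)
    top=(inb&(P[...,2]>79)&(P[...,2]<91)).astype(np.uint8)
    nl,l,st,ce=cv2.connectedComponentsWithStats(top)
    k=1+np.argmax(st[1:,4]);m=l==k
    r=cv2.minAreaRect(P[m][:,:2].astype(np.float32));print(n,'top',r,'z',np.median(P[m][:,2]),m.sum(), cv2.boxPoints(r).round().tolist())
    # masks
    ctr=None
    hull=cv2.convexHull(np.argwhere(m)[:,::-1].astype(np.int32));hm=np.zeros(m.shape,np.uint8);cv2.fillPoly(hm,[hull],1)
    V=hsv[...,2]
    dark=((V<90)&(hm>0)).astype(np.uint8)
    nl,l,st,ce=cv2.connectedComponentsWithStats(dark)
    for i in range(1,nl):
        if st[i,4]>25:
            print(' dark',st[i].tolist(),ce[i].round(1), ray(c,*ce[i],85).round(1))
            h=cv2.convexHull(np.argwhere(l==i)[:,::-1].astype(np.int32));q=np.zeros(m.shape,np.uint8);cv2.fillPoly(q,[h],1)
            w=((q>0)&(V>130)).astype(np.uint8);nn,ll,ss,cc=cv2.connectedComponentsWithStats(w,connectivity=4)
            for j in range(1,nn):
                if ss[j,4]>5: print('   white',ss[j].tolist(),cc[j].round(1),ray(c,*cc[j],93).round(1))
    hi=inb&(P[...,2]>25)
    nl,l,st,ce=cv2.connectedComponentsWithStats((inb&(P[...,2]>96)).astype(np.uint8))
    for i in range(1,nl):
        if st[i,4]>20:
            Q=P[l==i];print(' high',st[i].tolist(),Q.min(0).round(),Q.max(0).round())
E
```

```text
scene top ((572.8649291992188, -60.02375793457031), (153.79513549804688, 388.7803039550781), 6.366357803344727) z 86.452578046345 8632 [[475.0, 125.0], [518.0, -262.0], [671.0, -245.0], [628.0, 142.0]]
 dark [315, 166, 45, 32, 384] [337.6 182.2] [532.9  33.2  85. ]
   white [345, 168, 6, 5, 20] [347.8 170. ] [527.1  76.7  93. ]
   white [325, 177, 17, 13, 120] [332.8 183.2] [534.5  15.1  93. ]
 dark [260, 223, 30, 24, 229] [270.  235.5] [ 546.4 -181.9   85. ]
   white [265, 224, 21, 9, 81] [275. 228.] [ 545.  -167.1   93. ]
   white [276, 236, 4, 5, 8] [277.1 237.6] [ 567.4 -182.6   93. ]
 dark [231, 255, 68, 37, 106] [264.5 274.5] [ 610.1 -252.8   85. ]
 high [225, 181, 33, 24, 424] [ 395. -180.   96.] [ 444. -117.  123.]
 high [336, 194, 27, 20, 305] [585. -51.  96.] [637.   1. 107.]
 high [259, 228, 17, 15, 173] [ 544. -205.   96.] [ 574. -189.  114.]
 high [246, 288, 13, 13, 121] [ 626. -310.   96.] [ 644. -289.  104.]
side top ((572.94091796875, -62.42771911621094), (153.75660705566406, 387.5784912109375), 6.363412380218506) z 85.23804535770182 10592 [[475.0, 122.0], [518.0, -26
[... 214 characters left out ...]
.1 193.9] [529.2  -4.4  93. ]
 dark [294, 169, 30, 37, 548] [307.9 187.3] [532.2  29.1  85. ]
   white [302, 171, 6, 3, 15] [304.7 172.1] [527.2  74.4  93. ]
   white [304, 183, 12, 13, 117] [309.1 188.9] [533.9  12.3  93. ]
 dark [322, 243, 19, 34, 375] [329.8 262.2] [ 558.2 -180.5   85. ]
   white [328, 246, 10, 10, 42] [331.8 251.9] [ 562.7 -165.7   93. ]
   white [322, 252, 2, 6, 7] [322.1 254.6] [ 546.6 -170.7   93. ]
 high [337, 187, 28, 20, 304] [585. -53.  96.] [637.   2. 105.]
 high [230, 224, 32, 38, 459] [ 402. -181.   96.] [ 447. -117.  122.]
 high [321, 256, 21, 15, 245] [ 543. -208.   96.] [ 574. -192.  113.]
 high [389, 313, 15, 14, 161] [ 626. -311.   96.] [ 644. -293.  102.]
```

Laminator centre is about (573,-61) with yaw 6.36°. The lever and both keys agree with the predicted layout to within about 2 mm. Next: close the fingers, align the jaws with laminator x, and approach behind the lever.

```bash
cat >> h.py <<'E'
th=np.radians(6.365);C=np.array([573,-61.2]);X=np.array([np.cos(th),np.sin(th)]);Y=np.array([-X[1],X[0]])
def W(x,y,z):return np.r_[C+x*X+y*Y,z]
def L(p):d=np.asarray(p)[:2]-C;return np.array([d@X,d@Y])
def R(s):
    x=np.r_[s*X,0];z=np.array([0,0,-1.]);return np.stack([x,np.cross(z,x),z],1)
E
python3 - <<'E'
from workcell import *
from h import *
q0=np.array(read_state()['qpos'])
best=None
for s in(1,-1):
    q=inverse_kinematics(W(-30,-162,180),R(s));print(s,q)
    q2=inverse_kinematics(W(-30,80,92),R(s));print(q2)
    if q is not None and q2 is not None:
        d=np.abs(q-q0).max()
        if best is None or d<best[0]:best=(d,s)
s=best[1];print(s)
clamp();print(read_state()['finger_gap'],read_state()['time'])
movep(W(-30,-162,180),R(s));print(read_state()['time'])
print(movel(W(-30,-162,93),max_speed=80,guard=10))
st=read_state();print(st['time'],st['eef_pos'],L(st['eef_pos']),st['ft_force'])
for n in('scene','side'):
    c=camera(n);b=(220,150) if n=='scene' else (260,150)
    im=c['image'][b[1]:b[1]+170,b[0]:b[0]+190];cv2.imwrite(f'pics/{n}1.png',cv2.resize(im,None,fx=3,fy=3,interpolation=2))
open('s.txt','w').write(str(s))
E
```

```text
1 [ 0.62371765  0.58625176 -0.49696443  1.68687198  0.32958853  0.95265336
  0.11475806]
[ 0.27026593  0.63218178 -0.56321548  1.92940042  0.49813707  0.72123165
 -0.47756178]
-1 [ 0.02617904  0.57806567  0.38007625  1.72066151 -0.26317947  0.89339537
 -2.51415005]
[-0.62337812  0.70955895  0.70184391  1.9755143  -0.69795903  0.71353656
 -2.51840353]
1
0.3798205243147029 0.9167
2.9
False
4.1333 [ 561.43734529 -225.61189495   93.49683652] [ -29.71838785 -162.11657414] [ 0.16186942 -0.55847331 -0.59618881]
```

View pics/scene1.png

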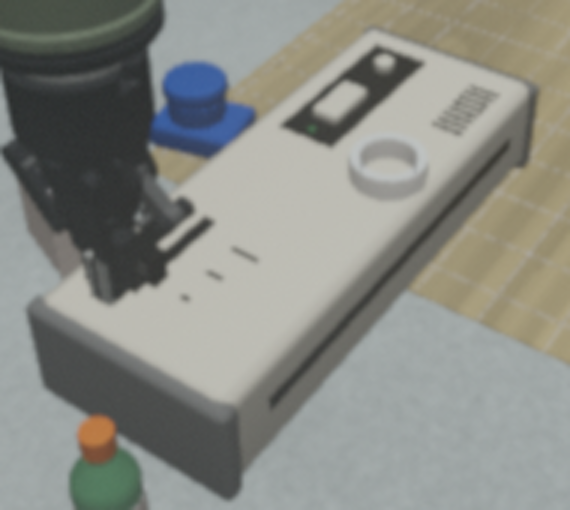

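View pics/side1.png

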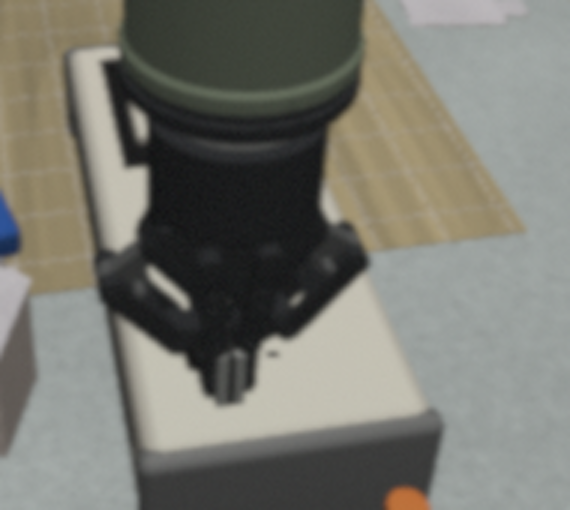

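Both views show the shut fingers standing on the laminator just behind the lever cap and clear of everything else. Pushing now.

Run:
```python
from workcell import *
from h import *
y=-162
for yt,g in((-128,30),(-112,30),(-105,30),(-103,25),(-101,25),(-99,25)):
    r=movel(W(-30,yt,93),max_speed=45,guard=g)
    st=read_state();f=st['ft_force'];print(yt,r,round(st['time'],2),L(st['eef_pos']).round(1),st['eef_pos'][2].round(1),(f[:2]@Y).round(1),(f[:2]@X).round(1))
    if r or (yt>-106 and f[:2]@Y<-15):break
wait(0.4);st=read_state();print(L(st['eef_pos']).round(1),(st['ft_force'][:2]@Y).round(1))
for n in('scene','side'):
    c=camera(n);b=(220,150) if n=='scene' else (260,150)
    im=c['image'][b[1]:b[1]+170,b[0]:b[0]+190];cv2.imwrite(f'pics/{n}2.png',cv2.resize(im,None,fx=3,fy=3,interpolation=2))
```

```text
-128 False 5.14 [ -30.  -128.1] 93.0 -0.7 0.5
-112 False 5.65 [ -30.  -111.9] 93.0 -1.0 0.5
-105 False 5.96 [ -30.  -104.7] 93.0 0.7 0.2
-103 False 6.21 [ -30.  -102.9] 93.0 -0.4 0.8
-101 False 6.46 [ -30.1 -102.3] 93.0 -7.3 1.2
-99 False 6.71 [ -30.1 -102.1] 93.1 -18.2 2.5
[ -30.1 -102.1] -17.1
```

View pics/scene2.png

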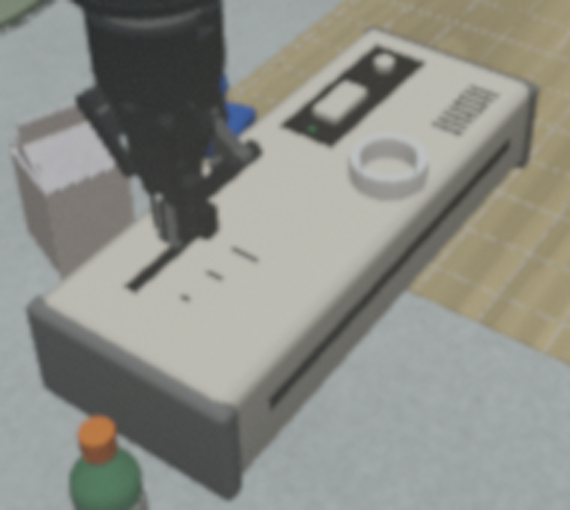

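The lever is at the keys' end of the slot, and force built to about 17 N with no further travel, so it's against the hard stop. Next I'll back off, rise, check that it stays, and move over the start key.

Run:
```python
from workcell import *
from h import *
movel(W(-30,-112,93),max_speed=60)
movel(W(-30,-112,170),max_speed=120)
movel(W(-30,80,150),max_speed=150)
st=read_state();print(st['time'],L(st['eef_pos']),st['eef_pos'][2],st['ft_force'])
for n in('scene','side'):
    c=camera(n);P=pts(c)
    m=(c['range_z']>0)&(P[...,2]>97)&(P[...,2]<118);q=P[m];l=np.c_[(q[:,:2]-C)@X,(q[:,:2]-C)@Y]
    k=(abs(l[:,0]+30)<25)&(l[:,1]>-160)&(l[:,1]<-50)
    if k.any():print(n,k.sum(),l[k].min(0),l[k].max(0))
    b=(220,150) if n=='scene' else (260,150)
    im=c['image'][b[1]:b[1]+170,b[0]:b[0]+190];cv2.imwrite(f'pics/{n}3.png',cv2.resize(im,None,fx=3,fy=3,interpolation=2))
```

```text
9.8 [-30.01643146  79.15484571] 149.99050159550154 [1.04065194 0.34240101 1.00051679]
scene 155 [-44.72475194 -91.71882169] [-14.4093952  -75.63106629]
side 212 [-44.79365505 -93.56765179] [-15.19720183 -78.80407037]
```

View pics/side3.png

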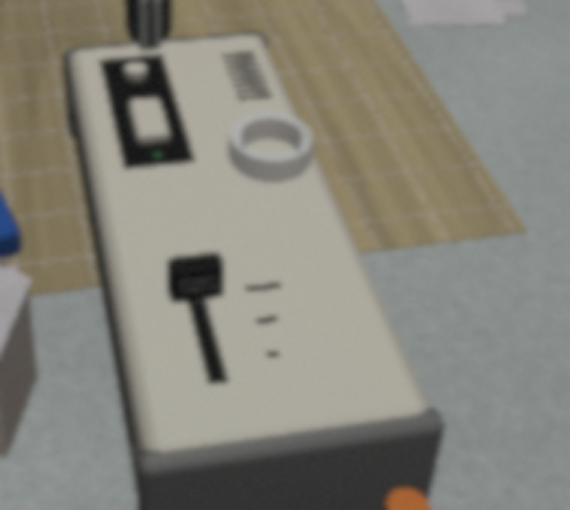

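View pics/scene3.png

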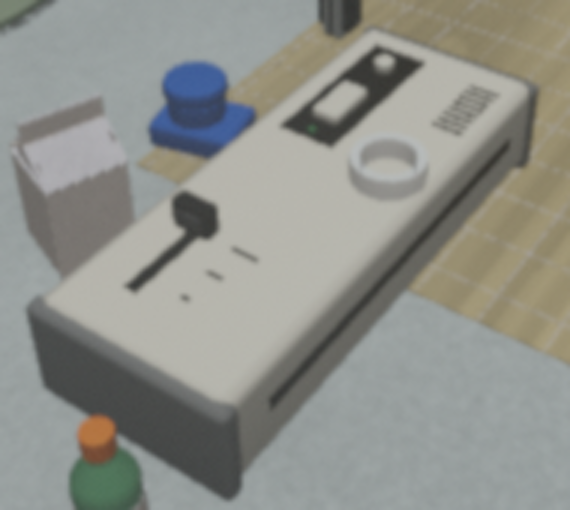

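The lever rests at laminator y ≈ -85 mm (far stop) in both views. The fingers are above the key row, with the start key at side (150,120) and the tape undisturbed. Pressing the start key now, biased 3 mm away from the reverse key.

Run:
```python
from workcell import *
from h import *
movel(W(-30,77,100),max_speed=80,guard=15)
def rep(t,r):
    st=read_state();print(t,r,round(st['time'],2),L(st['eef_pos']).round(1),st['eef_pos'][2].round(2),st['ft_force'].round(1));return st
rep(100,0)
for z in(95,93,92,91,90,89,88,87,86,85):
    r=movel(W(-30,77,z),max_speed=20,guard=25);st=rep(z,r)
    if r or st['ft_force'][2]>18:break
wait(0.3);rep('hold',0)
movel(W(-30,77,100),max_speed=60);movel(W(-30,77,180),max_speed=150)
wait(0.3);rep('up',0)
for n in('scene','side'):
    c=camera(n);pickle.dump(c,open(n+'4.pkl','wb'));P=pts(c);P0=pts(pickle.load(open(n+'0.pkl','rb')))
    for nm,Q in(('before',P0),('now',P)):
        l=np.stack([(Q[...,:2]-C)@X,(Q[...,:2]-C)@Y],-1)
        f=lambda x,y,r:np.median(Q[...,2][np.hypot(l[...,0]-x,l[...,1]-y)<r])
        print(n,nm,'start z',f(-30,80,7),'rev z',f(-30,140,4))
        for h,lo,hi,b in(('tape',97,110,(585-573,640-573,0,70)),):
            pass
    m=(P[...,2]>97)&(P[...,2]<118);l=np.stack([(P[...,:2]-C)@X,(P[...,:2]-C)@Y],-1)
    k=m&(abs(l[...,0]+30)<25)&(l[...,1]>-160)&(l[...,1]<-50);print('lever',l[k].min(0),l[k].max(0))
    cv2.imwrite(f'pics/{n}4.png',c['image'])
```

```text
100 0 10.68 [-29.8  77.1] 100.15 [-0.1  0.1 -0.1]
95 False 11.07 [-30.  77.] 95.02 [-0.3 -0.1 -0.3]
93 False 11.32 [-29.9  77. ] 93.0 [-0.5 -0.2  0.8]
92 False 11.57 [-29.9  77. ] 92.02 [ 0.1 -0.3  1.7]
91 False 11.82 [-29.9  77. ] 91.02 [ 0.1 -0.9  2.3]
90 False 12.07 [-29.9  77. ] 90.01 [ 0.2 -0.9  2.6]
89 False 12.32 [-29.9  77. ] 89.07 [-0.3 -0.4  5.6]
88 False 12.57 [-29.8  77. ] 88.67 [-4.4  0.8 19.2]
hold 0 12.88 [-29.9  77. ] 88.64 [-4.4 -0.3 18.8]
up 0 14.21 [-30.2  77.1] 179.39 [ 0.1  0.2 -0.3]
scene before start z 95.21949173891247 rev z 94.97026718936169
scene now start z 95.35971490479511 rev z 94.82952519382405
lever [-44.59143728 -91.08157078] [-15.08055006 -76.03152494]
side before start z 93.15458040827025 rev z 93.89969720198832
side now start z 217.58965407192073 rev z 93.52123067926465
lever [-44.91113831 -93.93393637] [-15.40768707 -77.87622513]
```

View pics/scene4.png

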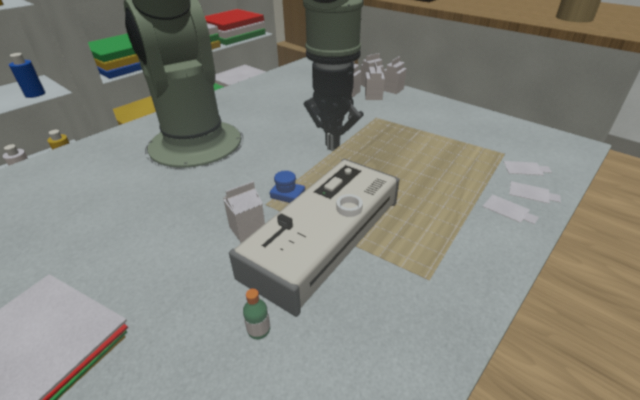

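View pics/side4.png

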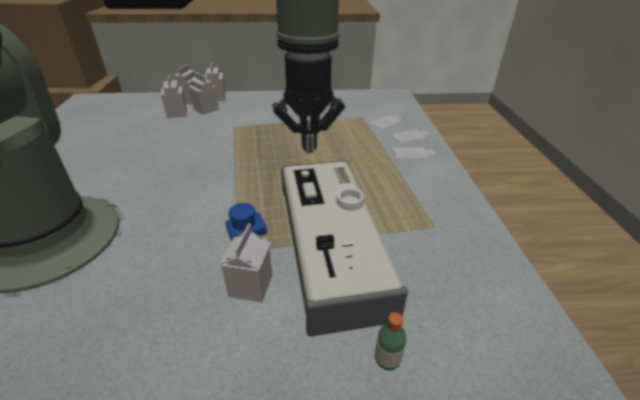

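Both final views show the lever at the far end, at scene (285,222) and side (325,242). The keys are up, the bystanders are where they stood, and the gripper is well clear. The press bottomed out at z 88.6 with 19 N. Handing in.

```bash
python3 -c "
from workcell import *
finish_job();print(read_state()['time'])"
```

```text
the job is handed in; nothing more can be done
the job is handed in; nothing more can be done
```

The lever is at its far stop and the start key has been pressed and let go. I handed the job in after about 14 s of the 38 s allowed; `finish_job()` gives no verdict.

- **Lever:** I pushed it from behind with the shut fingers. It ended against a hard stop at about 17 N. After I backed off, both cameras put it at laminator y of about -85 mm, which is the far stop.
- **Start key:** I pressed until it bottomed out at 19 N, with the fingertips at z 88.6 mm (about 4.4 mm below the key's nominal top), and held it for 0.3 s. I then raised the fingers to 180 mm. The scene camera shows the key top back at its starting height, within 0.2 mm.
- **Reverse key and bystanders:** The reverse key's height is unchanged to within 0.4 mm in both views. The tape roll, card box, punch and glue bottle look unmoved; I judged them by eye and didn't measure their positions again.

**One check disagreed:** the side camera's final reading for the start key was 218 mm. The raised gripper was over the key, so its points probably got into that reading. The key being up therefore rests on the scene camera reading and the pictures.

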